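# Stack the bamboo steamer by cooking time

### The arm

A 6-joint arm with a two-finger parallel gripper is mounted at the origin on a cart in front of the work surface, level with it; the furniture and walls round the work are solid. World frame = base frame: x ahead of the robot, y to its left, z up, the work surface at z = 0. Lengths are in m, angles in rad, forces in N, time in s.
With the tool pointing down it reaches from about 0.25 to 0.775 m from the base axis. Payload 8.9 kg.
Tool frame: the origin (TCP) lies on the centre line of the jaws, within the pads' length; the fingertips stand 25 mm ahead of it and the grasp point (between the pads) lies 6 mm ahead of it; z points along the fingers, y is the line along which they close (so a half turn about z gives the same grasp; the last joint's range is limited). The gripper opens to 85 mm and grips with 20 to 120 N. Pads are 22 mm wide; open, the fingers measure 114 mm over their backs; the gripper's body (76 mm by 85 mm) begins 54 mm behind the grasp point. The pads swing forward as they close: fully open they stand 13 mm farther back than shut.
Start: joints at [-1.472, 0.291, -0.153, 1.127, 0, 1.431], TCP at [0.124, -0.51, 0.256] pointing down, gripper open.
Joint ranges: [-2.52, 2.52], [-0.91, 1.74], [-1.3, 1.37], [-1.96, 2.02], [-1.52, 1.47], [-3.14, 3.14]. Speed limits (rad/s): [2.22, 2.22, 2.79, 3.14, 3.14, 3.14].

### API

Orientations are given as a rotation vector (axis times angle).
In Python, from plant import manip gives the robot as it stands. The module is installed in compiled form; this text tells all that it offers.
- The arm moves only by the tool carry_out, never from a script. Its argument "plan" is a list of rows, each a list of 5 numbers: the shift along the world's x, y, z in cm, then the turn about the world's z in degrees, then the finger opening in cm, from 0 to 8.54. A call has 1 to 12 rows; each row shifts and turns the commanded pose from where the row before left it; what a row does not reach is not made up. A row lasts 1/12 s, in which the tool goes at most 41.7 mm and 7.16 degrees, less where a joint would pass 70% of its speed; a pose out of reach is approached as far as the arm can. A call with a gripper value outside its range is refused whole. The fingers move at their own pace and stop on an object; "squeeze" is the grip in N (left out, the last holds). Time passes only in rows, so rows that do not move let the fingers close. It gives the time, the measured TCP pose, the force, the opening and the grip force at its end, in the units of the state.
- manip.state(): the state, without advancing time (a new reading comes with each control period).
- manip.get_image(name): name is "scene" or "side" or "wrist"; returns a dict with "pixels" (420x560x3 uint8, red, green, blue), "range_z" (420x560 float32, m along the optical axis (not along the pixel's ray), 0 where there is no reading), "fx", "fy", "cx", "cy" (pixels), "R" (3x3) and "t" (3): a world point X has camera coordinates R X + t. Camera axes: x right, y down, z forward; pixel columns grow to the right and rows downward; lengths in m; the calibration is good to about 2 mm. The wrist camera is an equidistant fisheye: a pixel r from the principal point sees the ray r / f radians off the axis. A picture is of the moment at which its call begins.
- manip.hand_in(): hands the job in; it is judged then, once.
The state is a dict: "clock": time; "q": joint angles; "joint_velocities": joint speeds; "joint_efforts": joint torques, N m; "ee_pos": TCP position; "tcp_rot": TCP orientation; "contact_force": force on the tool from outside, world axes, zero at the start; "wrist_torque": the same for the moment, N m; "width": finger opening in m; "finger_force": force on a finger pad.
Only numpy, scipy, OpenCV 4.12 (cv2) and the standard library are available. Lean on these libraries where they do the work, as an engineer would, in place of code of your own. Each camera call takes 0.05 s, during which the arm holds its last target. There are 200 camera calls.

### The job

Build the steamer on the small steel pot: the basket of potatoes goes on the pot first because it needs the most steam, the carrots go on top of it, the green beans on top of those, and the bamboo lid closes the stack, each one fully nested in what is below it. Carry the baskets level so that nothing would spill, set everything down rather than let it drop, and leave the pot on its burner and the garlic and the salt shaker where they stand.

Things in the scene. Friction and masses are not known exactly. Their poses are not given: they have to be found in the camera images.
- pot: Small open steel pot, 60 mm high, loose, about 1 kg, on the pan support of the left or right burner. Widest 126 mm, turned in at the top to a collar 107 mm outside, 99 mm inside; two loop handles reach 83 mm out along its y, 30 mm up. Origin: centre of the underside, z up. A basket's foot drops into the collar: the seated basket's origin is 52 mm above the pot's origin.
- potato_basket: Open round bamboo basket of small yellow-brown potatoes, 116 mm wide, 50 mm high, 0.13-0.21 kg, on the wooden board over the other burner. Origin: centre of its underside, z up. Wall 9 mm thick, inside diameter 98 mm, flat rim at 50 mm: pinch it from above anywhere, one finger inside. Food is fixed, under 30 mm. The foot, 8 mm deep, 93 mm wide (85 at the bottom), nests with 2 mm play all round.
- carrot_basket: The same bamboo basket with round orange carrot slices; all sizes as for the potato basket. Any basket or the lid, nested on a basket, has its origin 42 mm above the origin of the basket below; yaw does not matter.
- bean_basket: The same bamboo basket with green beans; all sizes as for the potato basket.
- lid: Round bamboo lid, 116 mm wide, 0.12 kg, shallow dome and dark bent-cane handle, right way up on the board. Same foot as the baskets. Origin: centre of the foot's underside, z up. The handle is an arch over the centre, 11 mm thick, along the lid's x: straight top 36 mm long, its axis 53 mm above the origin, upper edge 58 mm, open below down to the dome at 29 mm. Pinch it across, along the lid's y.
- garlic: Bulb of garlic, 60 x 57 x 58 mm, on the board in the middle between the baskets and the lid; a bystander. Origin: centre of its underside.
- shaker: Salt shaker with a grey cap, 44 mm wide and 90 mm high, on the stove top in front of the pot; a bystander. Origin: centre of its underside.

How it is judged:
At the end, for the whole second after the job is handed in: Pot, potatoes, carrots, beans, lid, from below: each centred within 7 mm on the one below, within 4 mm of fully nested, tilted under 0.06 rad, at rest, released. Pot within 20 mm, garlic and shaker within 30 mm of where they started (horizontal distance between potato_basket and pot below 0.007 m and z of potato_basket in the frame of pot between 0.048 and 0.056 m and horizontal distance between carrot_basket and potato_basket below 0.007 m and z of carrot_basket in the frame of potato_basket between 0.038 and 0.046 m and horizontal distance between bean_basket and carrot_basket below 0.007 m and z of bean_basket in the frame of carrot_basket between 0.038 and 0.046 m and horizontal distance between lid and bean_basket below 0.007 m and z of lid in the frame of bean_basket between 0.038 and 0.046 m and angle between each of pot, potato_basket, carrot_basket, bean_basket, lid's own z axis and vertical below 0.06 rad and distance of pot from where it was at the start of the episode below 0.02 m and distance of each of garlic, shaker from where it was at the start of the episode below 0.03 m and linear speed of each of potato_basket, carrot_basket, bean_basket, lid below 0.02 m/s); the robot touches nothing.
It fails at once if a basket is tipped by more than 0.5 rad, so that its food would spill (angle between any of potato_basket, carrot_basket, bean_basket's own z axis and vertical above 0.5 rad).
It fails at once if a basket or the lid is let fall (over 0.6 m/s and not held) ((contact force between the fingers and potato_basket below 0.1 N and linear speed of potato_basket above 0.6 m/s) or (contact force between the fingers and carrot_basket below 0.1 N and linear speed of carrot_basket above 0.6 m/s) or (contact force between the fingers and bean_basket below 0.1 N and linear speed of bean_basket above 0.6 m/s) or (contact force between the fingers and lid below 0.1 N and linear speed of lid above 0.6 m/s)).
It fails at once if the pot is pushed more than 30 mm or tipped by more than 0.3 rad (distance of pot from where it was at the start of the episode above 0.03 m or angle between pot's own z axis and vertical above 0.3 rad).
It fails at once if the garlic or the shaker is moved by more than 40 mm (distance of any of garlic, shaker from where it was at the start of the episode above 0.04 m).
It also fails if it takes over 120 s, if anything falls off the work surface, if the arm or the gripper's body presses on something with over 40 N, if the wrist force passes 120 N, or if a joint passes its speed limit or range.

## Working session

There is one attempt and no reset: what is moved stays moved. The work goes in short steps, Python scripts to look and compute and a tool call to move; the robot and the scene stay as the last step left them, time stands still between calls to the robot, and variables do not carry over. Pictures are saved under pics/ and viewed, at most 14 in all, crops included, and the job is handed in when it is done.

Besides the shell and the picture viewer there is one more tool, called after "Call:" as name([rows], argument=value, ...), one row to a line, values as JSON. carry_out: Moves the arm, as the interface text tells. Its arguments: {"type":"object","properties":{"plan":{"type":"array"},"squeeze":{"type":"number"}},"required":["plan"]}

```bash
mkdir -p pics
cat > h.py <<'E'
import numpy as np, cv2
from plant import manip
def world(im,u,v,z):
    """cast pixel ray(s) onto plane z (pinhole)"""
    R,t=np.array(im["R"]),np.array(im["t"]).ravel()
    u=np.atleast_1d(u).astype(float);v=np.atleast_1d(v).astype(float)
    d=np.stack([(u-im["cx"])/im["fx"],(v-im["cy"])/im["fy"],np.ones_like(u)],1)@R
    c=-R.T@t
    return c+d*((z-c[2])/d[:,2])[:,None]
def cloud(im):
    R,t=np.array(im["R"]),np.array(im["t"]).ravel()
    v,u=np.mgrid[0:420,0:560];Z=im["range_z"]
    P=np.stack([(u-im["cx"])/im["fx"]*Z,(v-im["cy"])/im["fy"]*Z,Z],2)
    P=(P-t)@R; P[Z<=0]=np.nan
    return P
def save(im,n,s=1): cv2.imwrite(n,cv2.resize(im["pixels"][:,:,::-1],None,fx=s,fy=s))
E
python3 - <<'E'
from h import *
s=manip.state();print(s)
for n in("scene","side"):
    im=manip.get_image(n);save(im,f"pics/{n}0.png",1.4);np.savez(n+".npz",**im)
    print(n,im["fx"],im["cx"],im["cy"],-np.array(im["R"]).T@np.ravel(im["t"]))
E
```

```text
{'clock': 0.0, 'q': array([-1.47228285e+00,  2.91250538e-01, -1.54139390e-01,  1.12670692e+00,
        6.89136706e-06,  1.43149481e+00]), 'joint_velocities': array([ 1.33491007e-08,  1.79767972e-03,  1.60592656e-03, -7.94126195e-04,
       -2.58773220e-04, -4.63088681e-04]), 'joint_efforts': array([ 1.59613068e-03, -5.37143898e+01,  3.31370223e+01,  1.56687334e-02,
       -2.25713384e-04, -3.17014894e-06]), 'ee_pos': array([ 0.1236431 , -0.50980585,  0.25574287]), 'tcp_rot': array([-3.11811840e+00, -3.72525015e-01, -5.24601911e-05]), 'contact_force': array([-0.14729733, -0.59219285, -0.92261428]), 'wrist_torque': array([ 0.08870497,  0.02319278, -0.02151149]), 'finger_force': 0.0, 'width': 0.0854407620927773}
scene 531.5283183568334 281.67243717955864 208.64921846451318 [-0.04815721  0.85822959  0.64549468]
side 480.381170371537 280.5003306324056 211.0435042012562 [0.53819112 0.92402073 0.58484091]
```

View pics/scene0.png

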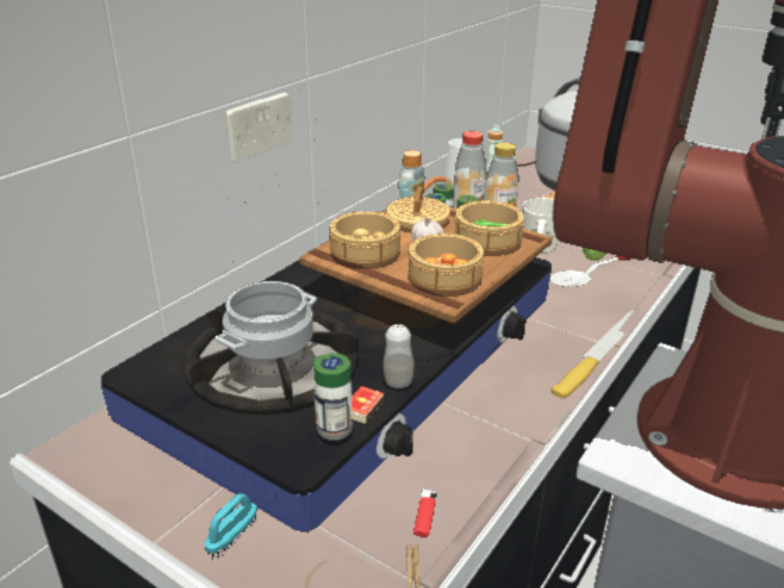

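View pics/side0.png

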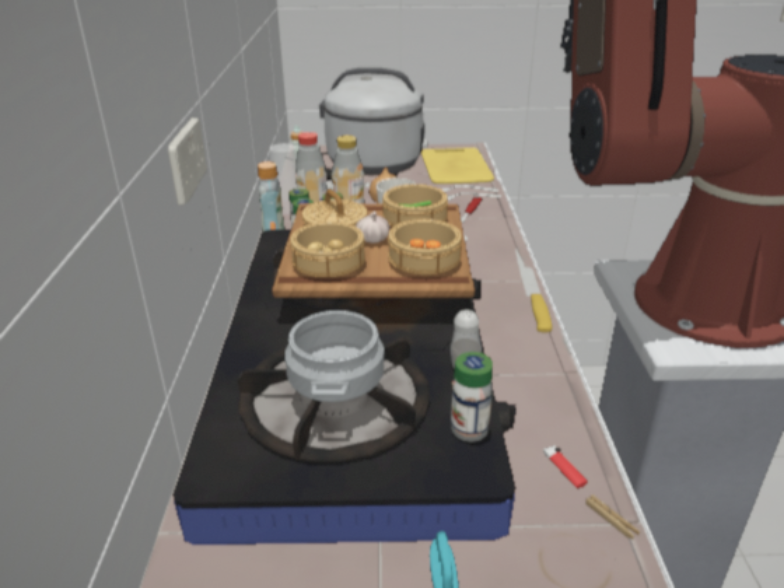

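The scene image (1.4x) shows the potatoes at (365,238), carrots (446,263), beans (489,226) and lid (418,212), with the garlic at (427,232). The pot is at (268,318), the shaker at (398,355), and there is also a spice jar at (333,397). The side view agrees: potatoes (328,248), carrots (425,247), beans (415,205), lid (335,212), pot (335,355).

```bash
cat >> h.py <<'E'
def circ(P):
    A=np.c_[2*P[:,:2],np.ones(len(P))];b=(P[:,:2]**2).sum(1)
    s=np.linalg.lstsq(A,b,rcond=None)[0];return s[0],s[1],np.sqrt(s[2]+s[0]**2+s[1]**2)
def rim(P,r,tol=.006,it=400,seed=0):
    """RANSAC circle of radius ~r"""
    g=np.random.default_rng(seed);best=None
    for _ in range(it):
        c=circ(P[g.choice(len(P),3,False)])
        if not abs(c[2]-r)<.006: continue
        m=abs(np.hypot(P[:,0]-c[0],P[:,1]-c[1])-c[2])<tol
        if best is None or m.sum()>best.sum(): best=m
    return (*circ(P[best]),best.sum(),P[best,2].mean())
E
python3 - <<'E'
from h import *
seeds=dict(scene=dict(potato=(365,238),carrot=(446,263),bean=(489,226),lid=(418,212),garlic=(427,232),pot=(268,318),shaker=(398,340),jar=(333,365)),
side=dict(potato=(328,248),carrot=(425,247),bean=(415,205),lid=(335,215),garlic=(373,228),pot=(335,355),shaker=(466,325),jar=(472,370)))
for n in seeds:
    im=np.load(n+".npz");P=cloud(im)
    print(n,'board z',np.nanmedian(P[int(285/1.4),int(380/1.4)]) )
    for k,(u,v) in seeds[n].items():
        u=int(u/1.4);v=int(v/1.4)
        w=36 if k not in("garlic","shaker","jar") else 10
        Q=P[max(0,v-w):v+w,u-w:u+w].reshape(-1,3);Q=Q[~np.isnan(Q[:,0])]
        c=np.median(P[v-3:v+4,u-3:u+4].reshape(-1,3),0)
        Q=Q[np.hypot(*(Q[:,:2]-c[:2]).T)<.085]
        z=Q[:,2];top=np.percentile(z,99)
        h=np.histogram(z,np.arange(0,.26,.01))[0]
        print(k,c.round(3),'top',top.round(3),h[4:24])
        if w==36 and k!="lid":
            zz=np.arange(.05,.2,.002)
            for zc in np.arange(round(top-.015,3),top+.004,.006):
                S=Q[abs(Q[:,2]-zc)<.003]
                if len(S)>30:
                    try: print('   z%.3f'%zc,np.round(rim(S,.0535 if k!="pot" else .052),4))
                    except Exception as e: print('   z',zc,'none')
E
```

```text
scene board z 0.06370929191626647
potato [0.6   0.    0.106] top 0.112 [ 45 495 665 212 288 211 305 111   0   0   0   0   0   0   0   0   0   0
   0   0]
   z0.097 [ 6.234e-01 -3.450e-02  5.310e-02  1.260e+02  9.710e-02]
   z0.103 [ 6.245e-01 -3.580e-02  5.430e-02  1.500e+02  1.032e-01]
   z0.109 [ 6.250e-01 -3.630e-02  5.240e-02  2.230e+02  1.093e-01]Traceback (most recent call last):
  File "<stdin>", line 13, in <module>
    return _quantile_unchecked(
        a, q, axis, out, overwrite_input, method, keepdims, weights)
    return _ureduce(a,
                    func=_quantile_ureduce_func,
    ...<5 lines>...
                    overwrite_input=overwrite_input,
                    method=method)
    r = func(a, **kwargs)
    result = _quantile(arr,
                       quantiles=q,
    ...<2 lines>...
                       out=out,
                       weights=wgt)
    slices_having_nans = np.isnan(arr[-1, ...])
                                  ~~~^^^^^^^^^
IndexError: index -1 is out of bounds for axis 0 with size 0
```

Run:
```python
from h import *
C={n:cloud(np.load(n+".npz")) for n in("scene","side")}
seeds=dict(scene=dict(potato=(365,238),carrot=(446,263),bean=(489,226),lid=(418,212),garlic=(427,232),pot=(268,318),shaker=(398,340),jar=(333,365)),
side=dict(potato=(328,248),carrot=(425,247),bean=(415,205),lid=(335,215),garlic=(373,228),pot=(335,355),shaker=(466,325),jar=(472,370)))
for k in seeds["scene"]:
    allS=[]
    for n in C:
        P=C[n];u,v=[int(a/1.4) for a in seeds[n][k]]
        w=36 if k not in("garlic","shaker","jar") else 14
        Q=P[max(0,v-w):v+w,u-w:u+w].reshape(-1,3);Q=Q[~np.isnan(Q[:,0])]
        c=np.nanmedian(P[v-5:v+6,u-5:u+6].reshape(-1,3),0)
        R=.09 if w==36 else .03
        Q=Q[np.hypot(*(Q[:,:2]-c[:2]).T)<R]
        ch,_=np.histogram(Q[:,2],np.arange(0,.26,.01))
        print(k,n,c.round(3),ch[4:24])
        rng=(.104,.116) if k in("potato","carrot","bean") else None
        if k=="pot": top=np.percentile(Q[:,2],99.5);rng=(top-.008,top+.01);print(' top',top)
        if rng:
            S=Q[(Q[:,2]>rng[0])&(Q[:,2]<rng[1])];allS.append(S)
            print('   ',np.round(rim(S,.0535 if k!="pot" else .0515,.007),4), np.percentile(S[:,2],[50,90,98]).round(4))
        elif k!="lid":
            T=Q[Q[:,2]>Q[:,2].max()-.02];print('   mean top',T.mean(0).round(3),'ext',T.min(0).round(3),T.max(0).round(3))
        else:
            T=Q[(Q[:,2]>.103)&(Q[:,2]<.13)];print('   handle',len(T),T.mean(0).round(4),T.min(0).round(3),T.max(0).round(3),np.linalg.svd(T[:,:2]-T[:,:2].mean(0),full_matrices=False)[2][0])
            S=Q[(Q[:,2]>.074)&(Q[:,2]<.1)];print('   body',np.round(rim(S,.057,.005),4),S.min(0).round(3),S.max(0).round(3))
# colour refine: potato etc by known plane: handled above
for x in(.45,.5,.55,.6,.65): 
    print(x,[round(float(np.nanmedian(C["scene"][(abs(C["scene"][...,0]-x)<.01)&(abs(C["scene"][...,1]-y)<.01)][:,2])),3) for y in(-.25,-.15,-.05,.02,.06,.12,.2,.25,.3,.35)])
```

```text
potato scene [ 0.603 -0.001  0.102] [ 45 507 701 229 329 255 359 130   0   0   0   0   0   0   0   0   0   0
   0   0]
    [ 6.246e-01 -3.590e-02  5.260e-02  3.460e+02  1.088e-01] [0.1093 0.1115 0.1124]
potato side [ 0.625 -0.059  0.086] [  0  97 700 306 509 444 470 251   0   0   0   0   0   0   0   0   0   0
   0   0]
    [ 6.257e-01 -3.580e-02  5.340e-02  5.230e+02  1.091e-01] [0.1098 0.1119 0.1128]
carrot scene [ 0.475 -0.06   0.083] [ 18 353 575 371 491 479 555 218   0   0   0   0   0   0   0   0   0   0
   0   0]
    [ 4.702e-01 -4.070e-02  5.360e-02  5.080e+02  1.088e-01] [0.1093 0.1113 0.1122]
carrot side [ 0.471 -0.062  0.083] [  0  78 696 316 501 478 513 267   0   0   0   0   0   0   0   0   0   0
   0   0]
    [ 4.705e-01 -4.070e-02  5.370e-02  5.070e+02  1.091e-01] [0.1097 0.1117 0.1125]
bean scene [ 0.472 -0.202  0.088] [ 14 258 356 185 339 316 429 120   0   0   0   0   0   0   0   0   0   0
   0   0]
    [ 4.781e-01 -1.977e-01  5.360e-02  3.870e+02  1.087e-01] [0.1092 0.1114 0.1121]
bean side [ 0.479 -0.22   0.087] [  0  40 158  90 240 295 339 183   0   0   0   0   0   0
[... 2011 characters left out ...]
.105] [  0   0   0   7  34 120 364   0   0   0   0   0   0   0   0   0   0   0
   0   0]
   mean top [0.429 0.295 0.102] ext [0.409 0.268 0.088] [0.454 0.313 0.108]
jar side [0.436 0.303 0.105] [  0   0   2  29  90 125 359   0   0   0   0   0   0   0   0   0   0   0
   0   0]
   mean top [0.434 0.299 0.102] ext [0.412 0.273 0.088] [0.454 0.313 0.108]
0.45 [0.101, 0.086, nan, 0.063, -0.0, nan, -0.002, 0.015, 0.079, -0.002]
0.5 [0.094, 0.101, 0.079, 0.06, -0.0, -0.001, nan, 0.01, 0.0, -0.002]
0.55 [nan, 0.098, 0.06, 0.058, -0.001, 0.013, 0.074, 0.075, 0.003, -0.002]
0.6 [0.082, 0.079, 0.088, 0.074, -0.001, 0.004, nan, 0.019, 0.003, -0.0]
0.65 [nan, 0.082, 0.084, 0.062, -0.001, nan, 0.072, 0.093, 0.002, -0.002]
  return np.nanmean(a, axis, out=out, keepdims=keepdims)
```

The rim fits agree between both cameras to about 1 mm:

| Object | x, y (m) | Height |
|---|---|---|
| Potatoes | .625, -.036 | rim z about .111 |
| Carrots | .470, -.041 | rim z about .111 |
| Beans | .478, -.1975 | rim z about .111 |
| Pot | .6016, .2258 | top .1055 |

I'll pinch the potatoes on their +y side with tool y along world +y, which keeps joint 6 near 0.

Call:
carry_out([
  [2,2.2,1,6.93,5],
  [2.1,2.2,1,6.93,5],
  [2.1,2.2,1,6.93,5],
  [2.1,2.2,1,6.93,5],
  [2.1,2.2,0,6.93,5],
  [2.1,2.2,0,6.93,5],
  [2.1,2.2,0,6.93,5],
  [2.1,2.2,0,6.93,5],
  [2.1,2.2,0,6.93,5],
  [2.1,2.2,0,6.93,5],
  [2.1,2.2,0,6.93,5],
  [2.1,2.2,0,6.93,5],
], squeeze=60)

```text
clock: 1.1
ee_pos: [0.3754, -0.2448, 0.2962]
tcp_rot: [-2.079, -2.355, 0.0]
contact_force: [-0.5, -1.3, -0.1]
width: 0.0499
finger_force: 0.0
```

Call:
carry_out([
  [2.1,2.2,0,6.93,3.5],
  [2.1,2.2,0,6.93,3.5],
  [2.1,2.2,0,6.93,3.5],
  [2.1,2.2,0,6.93,3.5],
  [2.1,2.2,0,6.93,3.5],
  [2.1,2.2,0,6.93,3.5],
  [2.1,2.2,0,6.93,3.5],
  [2.1,2.2,-2,6.93,3.5],
  [2.1,2.2,-2,6.93,3.5],
  [2.1,2.2,-2,6.93,3.5],
  [2.1,2.2,-2,6.93,3.5],
  [2,2.2,-2,6.93,3.5],
])

```text
clock: 2.1
ee_pos: [0.6264, 0.0192, 0.1949]
tcp_rot: [0.008, -3.141, -0.0]
contact_force: [0.7, -1.2, 0.8]
width: 0.0348
finger_force: 0.0
```

Run:
```python
from h import *
from scipy.spatial.transform import Rotation as Ro
im=manip.get_image("wrist");save(im,"pics/w1.png",1.2);np.savez("w1.npz",**im)
s=manip.state();print(s["clock"],s["ee_pos"],Ro.from_rotvec(s["tcp_rot"]).as_matrix().round(3),s["q"].round(3),s["width"])
```

```text
2.15 [0.6273482  0.02284504 0.19029126] [[-1.    -0.016 -0.004]
 [-0.016  1.     0.002]
 [ 0.004  0.002 -1.   ]] [-0.081  0.529  0.037  1.083  0.002 -0.097] 0.03477351168712344
```

View pics/w1.png

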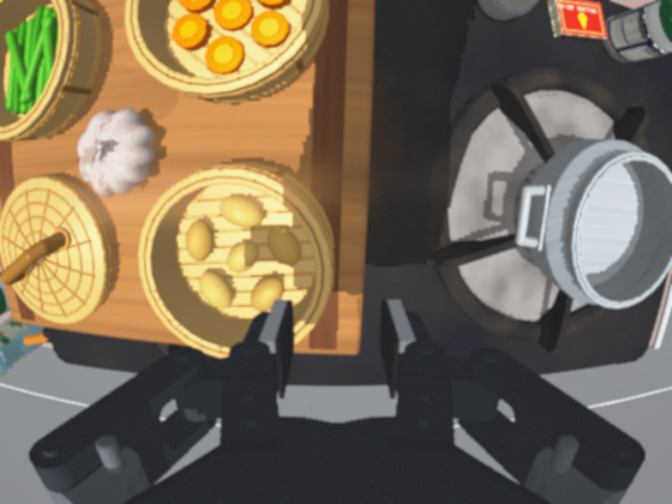

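The wrist view shows the potatoes at (237,255), with the fingers at (280,345) and (400,345) on their +y side. The lid's cane handle is at (35,258) and the pot is at (610,225). I'll let it settle and check the pose, then descend.

Call:
carry_out([
  [0,0,0,0,3.5],
  [0,0,0,0,3.5],
  [0,0,-2,0,3.5],
  [0,0,-2,0,3.5],
  [0,0,0,0,3.5],
  [0,0,0,0,3.5],
  [0,0,0,0,3.5],
])

```text
clock: 2.73
ee_pos: [0.6261, 0.017, 0.1581]
tcp_rot: [0.004, 3.14, -0.0]
contact_force: [-0.7, -0.2, 0.6]
width: 0.0351
finger_force: 0.0
```

Call:
carry_out([
  [0,0.1,-1.5,0,3.5],
  [0,0,-1.5,0,3.5],
  [0,0,-1,0,3.5],
  [0,0,0,0,3.5],
  [0,0,0,0,2],
  [0,0,0,0,1],
  [0,0,0,0,0.5],
  [0,0,0,0,0.5],
  [0,0,0,0,0.5],
  [0,0,0,0,0.5],
  [0,0,0,0,0.5],
], squeeze=60)

```text
clock: 3.65
ee_pos: [0.6266, 0.0186, 0.1176]
tcp_rot: [0.002, 3.139, -0.001]
contact_force: [-0.9, -1.1, 6.6]
width: 0.0064
finger_force: 59.9
```

Call:
carry_out([
  [0,0,0.4,0,0.5],
  [0,0,0.6,0,0.5],
  [0,0,1,0,0.5],
  [0,0,1.5,0,0.5],
  [0,0,2,0,0.5],
  [0,0,1.5,0,0.5],
  [0,0,1,0,0.5],
  [0,0,0.5,0,0.5],
  [0,0,0,0,0.5],
  [0,0,0,0,0.5],
])

```text
clock: 4.48
ee_pos: [0.6255, 0.0188, 0.2009]
tcp_rot: [-0.001, -3.141, -0.0]
contact_force: [0.6, -0.4, -1.8]
width: 0.0069
finger_force: 58.8
```

```bash
cat >> h.py <<'E'
def basket(xy,zr,cams=("scene","side"),r=.0535,tag=None):
    """fit rim circle near xy at height zr; also plane tilt"""
    for n in cams:
        im=manip.get_image(n);P=cloud(im).reshape(-1,3);P=P[~np.isnan(P[:,0])]
        if tag: save(im,f"pics/{tag}_{n}.png",1.4)
        S=P[(np.hypot(P[:,0]-xy[0],P[:,1]-xy[1])<.075)&(abs(P[:,2]-zr)<.012)]
        c=rim(S,r,.006);m=abs(np.hypot(S[:,0]-c[0],S[:,1]-c[1])-r)<.006;T=S[m]
        # top surface: highest points per azimuth bin
        a=np.arctan2(T[:,1]-c[1],T[:,0]-c[0]);b=((a+np.pi)/(np.pi/8)).astype(int)
        H=np.array([[np.cos((i+.5)*np.pi/8-np.pi),np.sin((i+.5)*np.pi/8-np.pi),np.percentile(T[b==i,2],92)] for i in range(16) if (b==i).sum()>8])
        f=np.linalg.lstsq(np.c_[H[:,:2]*r,np.ones(len(H))],H[:,2],rcond=None)[0]
        print(n,np.round(c,4),'tilt x,y %.3f %.3f top %.4f'%tuple(f),len(H))
    s=manip.state();print(s["clock"],s["ee_pos"].round(4),s["tcp_rot"].round(3),s["width"],s["contact_force"].round(1))
E
python3 - <<'E'
from h import *
basket((.625,-.036),.197,tag="p1")
E
```

```text
scene [ 6.227e-01 -2.840e-02  5.430e-02  4.150e+02  1.912e-01] tilt x,y -0.009 0.034 top 0.1948 12
side [ 6.225e-01 -2.730e-02  5.400e-02  5.130e+02  1.914e-01] tilt x,y -0.005 0.041 top 0.1954 15
4.5833 [0.6251 0.0189 0.2003] [-1.00e-03 -3.14e+00 -0.00e+00] 0.006455004204590751 [-0.5  0.2 -2.1]
```

View pics/p1_side.png

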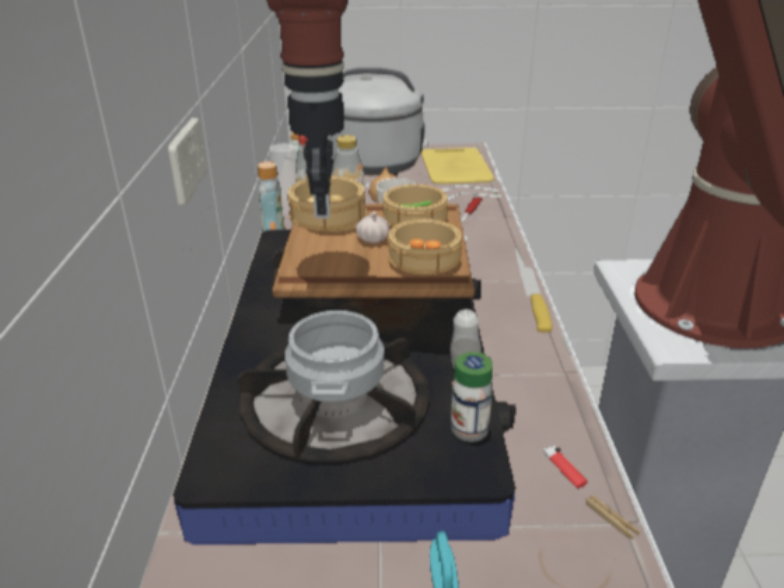

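The potato basket hangs almost level from the gripper at (327,205), and everything else is undisturbed. The centre fit is biased by pixels on the finger, so I'll refit without that sector.

```bash
cat >> h.py <<'E'
from scipy.optimize import least_squares
def fit(xy,zr,away=None,r=.0535,h=.006,w=.018,cams=("scene","side")):
    """robust fixed-radius circle; away=azimuth(deg) of gripper, +-60 deg excluded"""
    out=[]
    for n in cams:
        im=manip.get_image(n);P=cloud(im).reshape(-1,3);P=P[~np.isnan(P[:,0])]
        d=P[:,:2]-xy;a=np.degrees(np.arctan2(d[:,1],d[:,0]))
        m=(abs(np.hypot(*d.T)-r)<w)&(P[:,2]>zr-h)&(P[:,2]<zr+h)
        if away is not None: m&=abs((a-away+180)%360-180)>60
        S=P[m];f=least_squares(lambda p:np.hypot(S[:,0]-p[0],S[:,1]-p[1])-r,xy,loss="soft_l1",f_scale=.003)
        c=f.x;T=S[abs(np.hypot(*(S[:,:2]-c).T)-r)<.005]
        A=np.c_[T[:,:2]-c,np.ones(len(T))];q=np.linalg.lstsq(A,T[:,2],rcond=None)[0]
        print(n,c.round(4),len(S),'rms %.4f'%np.sqrt((f.fun**2).mean()),'z top %.4f'%np.percentile(T[:,2],97),'slope',q[:2].round(3))
        out.append(c)
    s=manip.state();print(s["clock"],s["ee_pos"].round(4),s["tcp_rot"].round(3),round(s["width"],4),s["contact_force"].round(1))
    return np.mean(out,0)
E
python3 - <<'E'
from h import *
fit((.625,-.034),.193,away=90)
P=cloud(np.load("side.npz"));P=P[~np.isnan(P[...,0])]
# obstacles higher than .13 near workspace
m=(P[:,2]>.15)&(P[:,0]>.3)&(P[:,0]<.9)&(P[:,1]>-.45)&(P[:,1]<.4)
for y in np.arange(-.45,.4,.05):
    S=P[m&(abs(P[:,1]-y)<.025)]
    if len(S)>10: print(round(y,2),S[:,0].min().round(3),S[:,2].max().round(3))
E
```

```text
scene [ 0.6216 -0.029 ] 188 rms 0.0029 z top 0.1944 slope [-0.026 -0.022]
side [ 0.6222 -0.0279] 224 rms 0.0029 z top 0.1947 slope [0.    0.014]
4.6833 [0.6252 0.0188 0.2003] [-2.00e-03 -3.14e+00 -0.00e+00] 0.0066 [-0.5  0.3 -1.8]
-0.45 0.818 0.407
-0.4 0.819 0.415
-0.35 0.818 0.421
-0.3 0.818 0.428
-0.25 0.818 0.434
-0.2 0.818 0.441
-0.15 0.818 0.447
-0.1 0.809 0.454
-0.05 0.807 0.461
-0.0 0.805 0.467
0.05 0.806 0.474
0.1 0.818 0.48
0.15 0.818 0.487
0.2 0.818 0.494
0.25 0.818 0.501
0.3 0.818 0.508
0.35 0.818 0.514
```

Run:
```python
from h import *
print("carrot control, same exclusion (full fit gave .4703,-.0407)");fit((.470,-.040),.109,away=90)
print("carrot top only");fit((.470,-.040),.1125,away=90,h=.003)
print("potato top only");fit((.625,-.032),.1955,away=90,h=.003)
im=manip.get_image("wrist");save(im,"pics/w2.png",1.2)
```

```text
carrot control, same exclusion (full fit gave .4703,-.0407)
scene [ 0.4696 -0.0403] 349 rms 0.0030 z top 0.1121 slope [-0.001  0.002]
side [ 0.4708 -0.0398] 324 rms 0.0028 z top 0.1127 slope [0.002 0.011]
4.7833 [0.6254 0.0188 0.2006] [-2.00e-03 -3.14e+00 -0.00e+00] 0.0066 [-0.6 -0.  -2.1]
carrot top only
scene [ 0.4707 -0.0416] 153 rms 0.0027 z top 0.1129 slope [-0.002  0.004]
side [ 0.4707 -0.042 ] 179 rms 0.0028 z top 0.1126 slope [-0.001 -0.   ]
4.8833 [0.6255 0.0188 0.2009] [-2.000e-03 -3.141e+00 -0.000e+00] 0.0065 [-0.5  0.1 -2. ]
potato top only
scene [ 0.6229 -0.0297] 98 rms 0.0028 z top 0.1951 slope [-0.003  0.   ]
side [ 0.623  -0.0301] 142 rms 0.0028 z top 0.1959 slope [-0.003  0.007]
4.9833 [0.6256 0.0188 0.2011] [-2.000e-03 -3.141e+00 -0.000e+00] 0.0067 [ 0.4  0.4 -2. ]
```

View pics/w2.png

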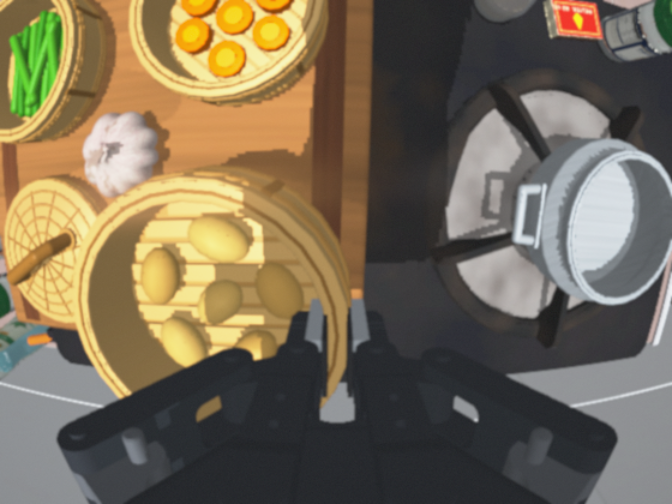

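The grasp is good: the wall sits between the pads at (340,340) and the potatoes are level. I'll carry it over the pot and measure again.

Call:
carry_out([
  [-0.1,0.7,0,0,0.5],
  [-0.2,1.8,0,0,0.5],
  [-0.2,2.6,0,0,0.5],
  [-0.3,3.1,0,0,0.5],
  [-0.3,3.1,0,0,0.5],
  [-0.3,3.1,0,0,0.5],
  [-0.3,3.1,0,0,0.5],
  [-0.3,3.1,0,0,0.5],
  [-0.2,2.6,0,0,0.5],
  [-0.1,1.8,0,0,0.5],
  [0,0.7,0,0,0.5],
  [0,0,0,0,0.5],
])

```text
clock: 6.03
ee_pos: [0.6022, 0.2777, 0.2011]
tcp_rot: [0.002, -3.142, -0.0]
contact_force: [0.0, 0.2, -1.9]
width: 0.0066
finger_force: 58.9
```

Call:
carry_out([
  [0,0,-0.7,0,0.5],
  [0,0,-0.7,0,0.5],
  [0,0,-0.6,0,0.5],
  [0,0,0,0,0.5],
  [0,0,0,0,0.5],
  [0,0,0,0,0.5],
  [0,0,0,0,0.5],
])

```text
clock: 6.62
ee_pos: [0.6029, 0.2755, 0.1816]
tcp_rot: [0.002, 3.141, 0.0]
contact_force: [0.0, -0.2, -1.2]
width: 0.0063
finger_force: 58.8
```

Run:
```python
from h import *
print("h±3");fit((.6016,.2258),.1755,away=90,h=.003)
print("h±6");fit((.6016,.2258),.173,away=90,h=.006)
for n in("scene","side"):
    im=manip.get_image(n);save(im,f"pics/o1_{n}.png")
    P=cloud(im).reshape(-1,3);P=P[~np.isnan(P[:,0])]
    S=P[(abs(P[:,2]-.145)<.02)&(np.hypot(P[:,0]-.6016,P[:,1]-.2258)<.075)]
    f=least_squares(lambda p:np.hypot(S[:,0]-p[0],S[:,1]-p[1])-.058,(.6016,.2258),loss="soft_l1",f_scale=.002)
    print(n,"outer wall",f.x.round(4),len(S),np.abs(f.fun).mean().round(4))
a=cv2.imread("pics/o1_scene.png")[130:330,110:310];b=cv2.imread("pics/o1_side.png")[130:330,140:340]
cv2.imwrite("pics/o1.png",cv2.resize(np.hstack([a,b]),None,fx=2,fy=2))
```

```text
h±3
scene [0.6005 0.2257] 203 rms 0.0028 z top 0.1761 slope [-0.003  0.002]
side [0.6004 0.2267] 307 rms 0.0027 z top 0.1763 slope [-0.001  0.002]
6.7167 [0.6029 0.2757 0.1817] [2.000e-03 3.141e+00 0.000e+00] 0.0067 [ 0.6  0.5 -2. ]
h±6
scene [0.5992 0.2271] 358 rms 0.0030 z top 0.1757 slope [-0.022 -0.026]
side [0.6002 0.2285] 434 rms 0.0029 z top 0.1761 slope [-0.     0.013]
6.8167 [0.6028 0.2758 0.1816] [2.000e-03 3.141e+00 0.000e+00] 0.0064 [-0.1 -0.4 -2.1]
scene outer wall [0.6017 0.2307] 1456 0.0073
side outer wall [0.6017 0.2268] 1613 0.0064
```

View pics/o1.png

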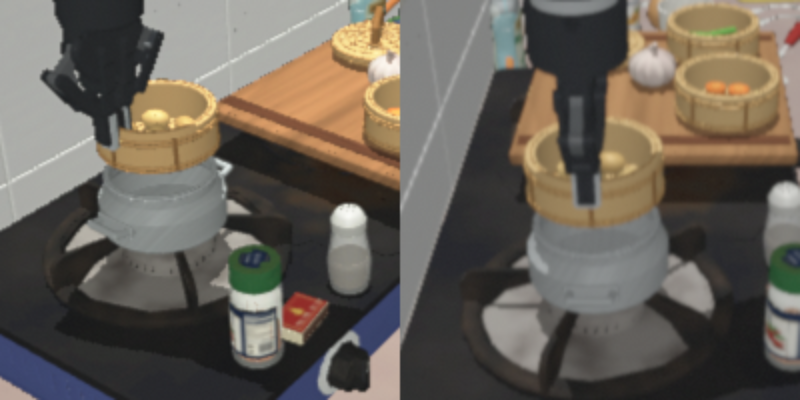

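Left half of the crop (scene): basket rim at (160,120), pot at (162,205), roughly concentric. In the right half (side), the basket centre is at column 594 and the pot at column 599. Next I'll cross-check with silhouette bearings from both cameras.

```bash
cat >> h.py <<'E'
def axis(xy,zlo,zhi,r,bamboo=True,R=.075,ims=None):
    """vertical-cylinder axis: bisectors of silhouette bearings in two cameras"""
    L=[]
    for n in("scene","side"):
        im=ims[n] if ims else manip.get_image(n);P=cloud(im);C=-np.array(im["R"]).T@np.ravel(im["t"])
        px=im["pixels"].astype(int);sat=px[...,0]-px[...,2]
        m=(P[...,2]>zlo)&(P[...,2]<zhi)&(np.hypot(P[...,0]-xy[0],P[...,1]-xy[1])<R)
        if bamboo: m&=sat>35
        d=P[m][:,:2]-C[:2];b=np.arctan2(*(np.array(xy)-C[:2])[::-1])
        a=(np.arctan2(d[:,1],d[:,0])-b+np.pi)%(2*np.pi)-np.pi
        lo,hi=np.percentile(a,[.3,99.7]);D=np.hypot(*(np.array(xy)-C[:2]))
        print(n,'half width mm %.1f'%(1e3*D*np.sin((hi-lo)/2)),'want',r*1e3,'n',m.sum())
        t=b+(lo+hi)/2;L.append((C[:2],t))
    A=np.array([[-np.sin(t),np.cos(t)] for _,t in L]);c=np.linalg.solve(A,[a@p for a,(p,_) in zip(A,L)])
    print('axis',c.round(4));return c
E
python3 - <<'E'
from h import *
print("basket");axis((.602,.225),.140,.170,.058)
ims={n:np.load(n+".npz") for n in("scene","side")}
print("pot collar t0");axis((.6016,.2258),.096,.108,.0535,False,.07,ims)
print("carrot t0 (.4703,-.0407)");axis((.4703,-.0407),.085,.107,.058,True,.075,ims)
E
```

```text
basket
scene half width mm 56.9 want 58.0 n 1395
side half width mm 58.2 want 58.0 n 1555
axis [0.6004 0.2245]
pot collar t0
scene half width mm 55.1 want 53.5 n 539
side half width mm 55.2 want 53.5 n 701
axis [0.6017 0.2258]
carrot t0 (.4703,-.0407)
scene half width mm 57.0 want 58.0 n 846
side half width mm 58.4 want 58.0 n 821
axis [ 0.4705 -0.0417]
```

Call:
carry_out([
  [0.1,0.1,-0.5,0,0.5],
  [0,0,-0.5,0,0.5],
  [0,0,-0.5,0,0.5],
  [0,0,-0.4,0,0.5],
  [0,0,-0.2,0,0.5],
  [0,0,0,0,0.5],
  [0,0,0,0,0.5],
  [0,0,0,0,0.5],
])

```text
clock: 7.68
ee_pos: [0.6038, 0.2768, 0.1605]
tcp_rot: [0.002, 3.141, 0.0]
contact_force: [-0.1, -0.1, -2.0]
width: 0.0064
finger_force: 58.9
```

Call:
carry_out([
  [0,0,-0.2,0,0.5],
  [0,0,-0.2,0,0.5],
  [0,0,-0.1,0,0.5],
  [0,0,0,0,0.5],
  [0,0,0,0,0.5],
])

```text
clock: 8.1
ee_pos: [0.6036, 0.2768, 0.1552]
tcp_rot: [-0.002, -3.141, 0.0]
contact_force: [-0.1, 0.1, -1.4]
width: 0.0065
finger_force: 58.9
```

Call:
carry_out([
  [0,0,-0.1,0,0.5],
  [0,0,-0.1,0,0.5],
  [0,0,-0.1,0,0.5],
  [0,0,0,0,0.5],
  [0,0,0,0,0.5],
])

```text
clock: 8.52
ee_pos: [0.6038, 0.2769, 0.1529]
tcp_rot: [0.001, 3.141, 0.0]
contact_force: [-1.9, 0.2, 3.9]
width: 0.0066
finger_force: 59.7
```

It has made contact. Releasing and lifting.

Call:
carry_out([
  [0,0,0,0,1],
  [0,0,0,0,1.5],
  [0,0,0,0,2.5],
  [0,0,0,0,3.5],
  [0,0,0,0,3.5],
  [0,0,1,0,3.5],
  [0,0,2,0,3.5],
  [0,0,3,0,3.5],
  [0,0,4,0,3.5],
  [0,-3,3,0,3.5],
  [0,-3.5,0,0,3.5],
  [0,-3.5,0,0,3.5],
])

```text
clock: 9.52
ee_pos: [0.6046, 0.177, 0.285]
tcp_rot: [-0.001, 3.137, 0.001]
contact_force: [1.8, 0.2, -0.2]
width: 0.0351
finger_force: 0.0
```

Call:
carry_out([
  [-1.2,-3.5,0,0,3.5],
  [-1.2,-3.5,0,0,3.5],
  [-1.2,-3.5,0,0,3.5],
  [-1.2,-3.5,0,0,3.5],
  [-2,-3.5,0,0,3.5],
  [-2,-0.9,0,0,3.5],
  [-2,0,0,0,3.5],
  [-2,0,-2,0,3.5],
  [-0.5,0,-3,0,3.5],
  [0,0,-2.5,0,3.5],
  [0,0,0,0,3.5],
  [0,0,0,0,3.5],
])

```text
clock: 10.52
ee_pos: [0.4703, -0.0066, 0.2072]
tcp_rot: [-0.002, -3.14, -0.0]
contact_force: [0.7, -0.0, 0.1]
width: 0.0351
finger_force: 0.0
```

Run:
```python
from h import *
print("potato seated");fit((.6016,.2258),.148,h=.003)
axis((.6016,.2258),.115,.142,.058)
axis((.6016,.2258),.06,.085,.063,False,.08)
ims={n:np.load(n+".npz") for n in("scene","side")}
print("pot belly t0");axis((.6016,.2258),.06,.085,.063,False,.08,ims)
im=manip.get_image("wrist");save(im,"pics/w3.png")
```

```text
potato seated
scene [0.6018 0.2269] 324 rms 0.0026 z top 0.1477 slope [-0.004  0.002]
side [0.6013 0.2271] 551 rms 0.0027 z top 0.1481 slope [-0.005  0.   ]
10.6167 [ 0.4719 -0.0068  0.2085] [ 1.000e-03  3.139e+00 -1.000e-03] 0.0351 [0.2 0.4 0.6]
scene half width mm 57.7 want 58.0 n 1515
side half width mm 57.4 want 58.0 n 1897
axis [0.6016 0.2269]
scene half width mm 67.3 want 63.0 n 906
side half width mm 61.8 want 63.0 n 998
axis [0.6013 0.2298]
pot belly t0
scene half width mm 66.5 want 63.0 n 1336
side half width mm 61.7 want 63.0 n 1473
axis [0.6013 0.2286]
```

View pics/w3.png

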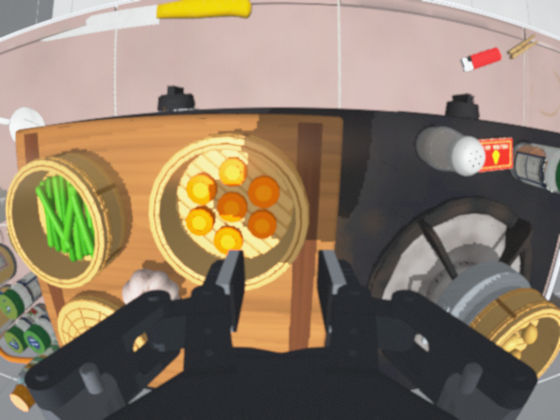

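The wrist view shows the carrots at (230,205), the potatoes seated on the pot at (525,335), and the garlic and shaker untouched. The measured rim top is .148, level and on axis, so the potatoes are nested. From that grasp I learned that TCP minus basket centre is about (+2, +50) mm. Next the carrots.

Call:
carry_out([
  [0,0.8,0,0,3.5],
  [0,0.8,-1.5,0,3.5],
  [0,0,-2,0,3.5],
  [0,0,-2,0,3.5],
  [0,0,-1.5,0,3.5],
  [0,0,-0.5,0,3.5],
  [0,0,0,0,3.5],
  [0,0,0,0,3.5],
])

```text
clock: 11.53
ee_pos: [0.471, 0.0095, 0.1323]
tcp_rot: [0.001, 3.141, -0.0]
contact_force: [-0.0, -0.2, -0.5]
width: 0.035
finger_force: 0.0
```

Call:
carry_out([
  [0,0,-0.8,0,3.5],
  [0,0,-0.6,0,3.5],
  [0,0,0,0,3.5],
  [0,0,0,0,2],
  [0,0,0,0,1],
  [0,0,0,0,0.5],
  [0,0,0,0,0.5],
  [0,0,0,0,0.5],
  [0,0,0,0,0.5],
  [0,0,0,0,0.5],
])

```text
clock: 12.37
ee_pos: [0.4708, 0.0092, 0.118]
tcp_rot: [0.002, 3.141, -0.0]
contact_force: [-2.1, -0.1, 4.6]
width: 0.0078
finger_force: 57.1
```

Call:
carry_out([
  [0,0,0.4,0,0.5],
  [0,0,0.8,0,0.5],
  [0,0,1.5,0,0.5],
  [0,0,2,0,0.5],
  [0,0,2,0,0.5],
  [0,0,2,0,0.5],
  [0,0,2,0,0.5],
  [0,0,1.3,0,0.5],
  [0,0,0.6,0,0.5],
  [0,0,0,0,0.5],
  [0,0,0,0,0.5],
])

```text
clock: 13.28
ee_pos: [0.4706, 0.0094, 0.2435]
tcp_rot: [-0.001, -3.142, -0.0]
contact_force: [-0.5, -0.2, -1.6]
width: 0.0085
finger_force: 56.8
```

Run:
```python
from h import *
s=manip.state();zr=s["ee_pos"][2]-.006
fit((.4703,-.0407),zr,away=90,h=.003);axis((.4703,-.0407),zr-.036,zr-.006,.058)
```

```text
scene [ 0.4719 -0.0399] 106 rms 0.0028 z top 0.2375 slope [0.003 0.005]
side [ 0.4713 -0.0392] 132 rms 0.0027 z top 0.2374 slope [-0.001  0.003]
13.3833 [0.4701 0.0094 0.2428] [-2.00e-03 -3.14e+00 -0.00e+00] 0.0082 [-0.1  0.5 -0. ]
scene half width mm 58.0 want 58.0 n 1062
side half width mm 57.9 want 58.0 n 1007
axis [ 0.4703 -0.0386]
```

Call:
carry_out([
  [0.4,0.8,0,0,0.5],
  [0.9,1.8,0,0,0.5],
  [1.4,2.8,0,0,0.5],
  [1.5,3.0,0,0,0.5],
  [1.5,3.1,0,0,0.5],
  [1.5,3.1,0,0,0.5],
  [1.5,3.1,0,0,0.5],
  [1.4,3.0,0,0,0.5],
  [1.3,2.8,0,0,0.5],
  [0.9,1.8,0,0,0.5],
  [0.5,0.9,0,0,0.5],
  [0.2,0.4,0,0,0.5],
])

```text
clock: 14.48
ee_pos: [0.6008, 0.2777, 0.2425]
tcp_rot: [0.001, -3.141, -0.0]
contact_force: [-0.4, -0.5, -1.4]
width: 0.0086
finger_force: 56.9
```

Call:
carry_out([
  [0,0,0,0,0.5],
  [0,0,-0.7,0,0.5],
  [0,0,-0.7,0,0.5],
  [0,0,-0.4,0,0.5],
  [0,0,0,0,0.5],
  [0,0,0,0,0.5],
  [0,0,0,0,0.5],
])

```text
clock: 15.07
ee_pos: [0.6007, 0.275, 0.2261]
tcp_rot: [0.002, 3.141, 0.0]
contact_force: [-0.8, -0.0, -1.5]
width: 0.0084
finger_force: 56.9
```

Run:
```python
from h import *
s=manip.state();zr=s["ee_pos"][2]-.006
fit((.6015,.2269),zr,away=90,h=.003);axis((.6015,.2269),zr-.036,zr-.006,.058)
axis((.6015,.2269),.115,.142,.058)
```

```text
scene [0.6017 0.2252] 171 rms 0.0027 z top 0.2198 slope [-0.003  0.   ]
side [0.6014 0.2257] 296 rms 0.0027 z top 0.2204 slope [0.001 0.006]
15.1667 [0.6009 0.2752 0.2262] [2.000e-03 3.141e+00 0.000e+00] 0.0085 [ 0.2 -0.4 -2. ]
scene half width mm 57.2 want 58.0 n 1413
side half width mm 58.0 want 58.0 n 1656
axis [0.6015 0.224 ]
scene half width mm 57.6 want 58.0 n 1223
side half width mm 57.4 want 58.0 n 1396
axis [0.6017 0.2268]
```

Call:
carry_out([
  [0,0.15,-0.5,0,0.5],
  [0,0,-0.6,0,0.5],
  [0,0,-0.6,0,0.5],
  [0,0,-0.4,0,0.5],
  [0,0,-0.2,0,0.5],
  [0,0,-0.2,0,0.5],
  [0,0,-0.1,0,0.5],
  [0,0,-0.1,0,0.5],
  [0,0,0,0,0.5],
  [0,0,0,0,0.5],
])

```text
clock: 16.2
ee_pos: [0.6008, 0.2768, 0.1989]
tcp_rot: [0.002, 3.141, 0.0]
contact_force: [0.0, -0.5, -0.9]
width: 0.0084
finger_force: 56.9
```

Call:
carry_out([
  [0,0,-0.1,0,0.5],
  [0,0,-0.1,0,0.5],
  [0,0,-0.1,0,0.5],
  [0,0,0,0,0.5],
  [0,0,0,0,0.5],
])

```text
clock: 16.62
ee_pos: [0.6006, 0.2768, 0.1957]
tcp_rot: [-0.002, -3.142, 0.0]
contact_force: [0.5, -0.3, -0.8]
width: 0.0087
finger_force: 56.8
```

Call:
carry_out([
  [0,0,-0.1,0,0.5],
  [0,0,0,0,0.5],
  [0,0,0,0,1],
  [0,0,0,0,1.6],
  [0,0,0,0,2.5],
  [0,0,0,0,3.5],
  [0,0,0,0,3.5],
  [0,0,1,0,3.5],
  [0,0,2,0,3.5],
  [0,0,3,0,3.5],
  [0,-1,3,0,3.5],
  [0,-2,1,0,3.5],
])

```text
clock: 17.62
ee_pos: [0.6017, 0.2485, 0.2999]
tcp_rot: [-0.002, 3.136, 0.004]
contact_force: [0.9, 0.4, 0.6]
width: 0.0355
finger_force: 0.0
```

Call:
carry_out([
  [-0.8,-3.8,0,0,3.5],
  [-0.8,-3.8,0,0,3.5],
  [-0.8,-3.8,0,0,3.5],
  [-0.8,-3.8,0,0,3.5],
  [-0.9,-3.8,0,0,3.5],
  [-0.9,-3.8,0,0,3.5],
  [-0.9,-3.8,0,0,3.5],
  [-0.9,-3.8,0,0,3.5],
  [-0.9,-3.8,0,0,3.5],
  [-0.9,-3.8,0,0,3.5],
  [-0.9,-3.8,0,0,3.5],
  [-0.9,-3.8,0,0,3.5],
])

```text
clock: 18.62
ee_pos: [0.496, -0.211, 0.2958]
tcp_rot: [0.001, 3.141, -0.001]
contact_force: [1.4, -0.6, 0.3]
width: 0.0351
finger_force: 0.0
```

Call:
carry_out([
  [-0.8,-2.5,0,0,3.5],
  [-0.8,-2,-2,0,3.5],
  [0,0,-3,0,3.5],
  [0,0,-3,0,3.5],
  [0,0,-1,0,3.5],
  [0,0,0,0,3.5],
  [0,0,0,0,3.5],
  [0,0,0,0,3.5],
])

```text
clock: 19.28
ee_pos: [0.4817, -0.2545, 0.2067]
tcp_rot: [0.001, 3.139, -0.002]
contact_force: [-0.6, -0.4, 0.6]
width: 0.0351
finger_force: 0.0
```

Run:
```python
from h import *
print("carrot");fit((.6016,.227),.190,h=.003);axis((.6016,.227),.157,.185,.058)
print("bean");fit((.4785,-.1975),.1125,h=.003)
im=manip.get_image("wrist");save(im,"pics/w4.png");np.savez("w4.npz",**im);print(manip.state()["ee_pos"])
```

```text
carrot
scene [0.6015 0.2266] 341 rms 0.0026 z top 0.1896 slope [-0.002  0.002]
side [0.6015 0.2266] 566 rms 0.0027 z top 0.1899 slope [-0.004  0.002]
19.3833 [ 0.4817 -0.2545  0.2066] [ 1.000e-03  3.139e+00 -3.000e-03] 0.035 [-0.5  0.1  0.6]
scene half width mm 57.9 want 58.0 n 1569
side half width mm 57.6 want 58.0 n 2002
axis [0.6014 0.2267]
bean
scene [ 0.4784 -0.1987] 173 rms 0.0030 z top 0.1127 slope [-0.003  0.004]
side [ 0.4788 -0.1991] 200 rms 0.0030 z top 0.1130 slope [-0.003  0.001]
19.5833 [ 0.481  -0.2543  0.2055] [ 1.000e-03  3.141e+00 -1.000e-03] 0.0344 [-0.2 -0.3  0.9]
[ 0.48089603 -0.25422911  0.20526286]
```

View pics/w4.png

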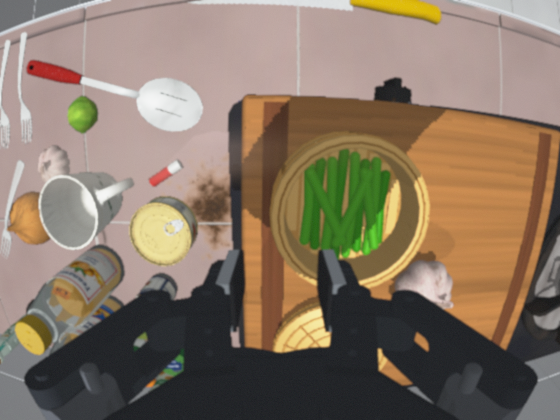

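The carrots are nested (top .190, coaxial). The wrist view shows the beans at (350,210), with the wall at column 278 centred between the fingers. A can at (163,230) is near the outer finger, so I'll check its position and height before descending.

Run:
```python
from h import *
for n in("scene","side"):
    P=cloud(np.load(n+".npz")).reshape(-1,3)
    for y in np.arange(-.40,-.25,.02):
        S=P[(abs(P[:,1]-y)<.01)&(P[:,0]>.40)&(P[:,0]<.56)]
        if len(S): i=S[:,2].argmax();print(n,round(y,2),len(S),S[i].round(3))
    S=P[(P[:,2]>.09)&(P[:,1]<-.25)&(P[:,1]>-.45)&(P[:,0]<.75)&(P[:,0]>.45)]
    print(S.min(0).round(3),S.max(0).round(3))
```

```text
scene -0.4 38 [ 0.407 -0.409 -0.072]
scene -0.38 38 [ 0.421 -0.374 -0.074]
scene -0.36 37 [ 0.413 -0.355 -0.071]
scene -0.34 12 [ 0.402 -0.335 -0.083]
scene -0.32 9 [ 0.403 -0.325 -0.085]
scene -0.3 29 [ 0.421 -0.291  0.   ]
scene -0.28 81 [ 0.411 -0.273  0.062]
scene -0.26 186 [ 0.487 -0.25   0.113]
[ 0.451 -0.258  0.09 ] [ 0.51  -0.25   0.113]
side -0.28 21 [ 0.548 -0.27   0.062]
side -0.26 129 [ 0.484 -0.25   0.112]
[ 0.455 -0.256  0.091] [ 0.497 -0.25   0.112]
```

Call:
carry_out([
  [-0.2,0,-2,0,3],
  [0,0,-2,0,3],
  [0,0,-2,0,3],
  [0,0,-1.2,0,3],
  [0,0,0,0,3],
  [0,0,0,0,3],
  [0,0,0,0,3],
])

```text
clock: 20.22
ee_pos: [0.4792, -0.2545, 0.1337]
tcp_rot: [0.001, 3.141, -0.001]
contact_force: [-0.5, 0.3, 0.4]
width: 0.0299
finger_force: 0.0
```

Call:
carry_out([
  [0,0,-0.8,0,3],
  [0,0,-0.7,0,3],
  [0,0,0,0,3],
  [0,0,0,0,2],
  [0,0,0,0,1],
  [0,0,0,0,0.5],
  [0,0,0,0,0.5],
  [0,0,0,0,0.5],
  [0,0,0,0,0.5],
  [0,0,0,0,0.5],
])

```text
clock: 21.05
ee_pos: [0.4788, -0.2543, 0.118]
tcp_rot: [0.002, 3.141, -0.0]
contact_force: [-0.2, 0.0, 3.0]
width: 0.0066
finger_force: 59.5
```

Call:
carry_out([
  [0,0,0.4,0,0.5],
  [0,0,0.8,0,0.5],
  [0,0,1.5,0,0.5],
  [0,0,2.2,0,0.5],
  [0,0,2.5,0,0.5],
  [0,0,2.5,0,0.5],
  [0,0,2.5,0,0.5],
  [0,0,2.2,0,0.5],
  [0,0,1.5,0,0.5],
  [0,0,0.9,0,0.5],
  [0,0,0,0,0.5],
  [0,0,0,0,0.5],
])

```text
clock: 22.05
ee_pos: [0.4786, -0.2541, 0.2876]
tcp_rot: [-0.002, -3.142, 0.0]
contact_force: [0.0, -0.1, -1.9]
width: 0.0064
finger_force: 58.9
```

Run:
```python
from h import *
s=manip.state();zr=s["ee_pos"][2]-.006
fit((.4785,-.1985),zr,away=-90,h=.003);axis((.4785,-.1985),zr-.036,zr-.006,.058)
# lid, t0 cloud: handle and dome
for n in("scene","side"):
    im=manip.get_image(n);np.savez(n+"5.npz",**im);P=cloud(im).reshape(-1,3);px=im["pixels"].reshape(-1,3).astype(int)
    m=(np.hypot(P[:,0]-.622,P[:,1]+.178)<.075)&(P[:,2]>.101)&(P[:,2]<.13)
    T=P[m];c=T.mean(0);u,sv,V=np.linalg.svd(T[:,:2]-c[:2],full_matrices=False);q=(T[:,:2]-c[:2])@V[0]
    print(n,'handle',len(T),c.round(4),V[0].round(3),np.degrees(np.arctan2(V[0][1],V[0][0])).round(1),q.min().round(3),q.max().round(3),T[:,2].max().round(4),T.min(0).round(3),T.max(0).round(3))
    m=(np.hypot(P[:,0]-.622,P[:,1]+.178)<.085)&(P[:,2]>.068)&(P[:,2]<.095)&((px[:,0]-px[:,2])>35)
    S=P[m];print(' body',S.min(0).round(3),S.max(0).round(3),np.histogram(S[:,2],np.arange(.066,.1,.004))[0])
```

```text
scene [ 0.4768 -0.1973] 138 rms 0.0028 z top 0.2813 slope [0.001 0.001]
side [ 0.4764 -0.1961] 120 rms 0.0027 z top 0.2813 slope [-0.     0.001]
22.15 [ 0.4782 -0.2539  0.2866] [-2.00e-03 -3.14e+00 -2.00e-03] 0.0067 [ 0.2 -0.6 -2.2]
scene half width mm 57.9 want 58.0 n 1026
side half width mm 56.6 want 58.0 n 888
axis [ 0.4763 -0.1967]
scene handle 65 [ 0.6184 -0.1878  0.1127] [-0.48   0.877] 118.7 -0.038 0.078 0.1212 [ 0.569 -0.224  0.101] [ 0.637 -0.126  0.121]
 body [ 0.566 -0.254  0.069] [ 0.683 -0.115  0.095] [  4  46  33 125 273 202  18   3]
side handle 88 [ 0.6231 -0.1931  0.1122] [-0.486  0.874] 119.1 -0.035 0.027 0.1208 [ 0.609 -0.223  0.101] [ 0.642 -0.168  0.121]
 body [ 0.568 -0.257  0.068] [ 0.683 -0.116  0.095] [  8  55  50 131 284 229  43   3]
```

The bean basket is held level at (.4767,-.197). The lid handle is at (.623,-.193), running along about 119°. Carrying the beans over.

Call:
carry_out([
  [0.2,0.8,0,0,0.5],
  [0.5,1.8,0,0,0.5],
  [0.8,2.7,0,0,0.5],
  [0.9,3.1,0,0,0.5],
  [0.9,3.1,0,0,0.5],
  [0.9,3.1,0,0,0.5],
  [0.9,3.1,0,0,0.5],
  [0.9,3.1,0,0,0.5],
  [0.9,3.1,0,0,0.5],
  [0.9,3.1,0,0,0.5],
  [0.9,3.1,0,0,0.5],
  [0.9,3.1,0,0,0.5],
])

```text
clock: 23.35
ee_pos: [0.5745, 0.0801, 0.2876]
tcp_rot: [-0.001, -3.141, -0.0]
contact_force: [-0.6, -0.4, -2.2]
width: 0.0067
finger_force: 59.0
```

Call:
carry_out([
  [0.9,3.1,0,0,0.5],
  [0.9,2.7,0,0,0.5],
  [0.7,1.8,0,0,0.5],
  [0.3,0.6,0,0,0.5],
  [0.1,0.1,-0.5,0,0.5],
  [0,0,-0.7,0,0.5],
  [0,0,-0.6,0,0.5],
  [0,0,0,0,0.5],
  [0,0,0,0,0.5],
  [0,0,0,0,0.5],
  [0,0,0,0,0.5],
])

```text
clock: 24.27
ee_pos: [0.6038, 0.1603, 0.2702]
tcp_rot: [0.003, 3.141, 0.0]
contact_force: [-0.2, 1.0, -2.1]
width: 0.0067
finger_force: 59.0
```

Run:
```python
from h import *
s=manip.state();zr=s["ee_pos"][2]-.006
fit((.6015,.2269),zr,away=-90,h=.003);axis((.6015,.2269),zr-.036,zr-.006,.058)
axis((.6015,.2269),.157,.184,.058)
```

```text
scene [0.6014 0.2163] 249 rms 0.0026 z top 0.2641 slope [ 0.003 -0.001]
side [0.6015 0.2174] 388 rms 0.0025 z top 0.2645 slope [ 0.    -0.006]
24.3667 [0.6038 0.1606 0.2702] [2.000e-03 3.141e+00 0.000e+00] 0.0068 [ 0.3 -0.  -1.5]
scene half width mm 56.5 want 58.0 n 1618
side half width mm 57.5 want 58.0 n 2075
axis [0.6012 0.2173]
scene half width mm 57.8 want 58.0 n 1365
side half width mm 57.7 want 58.0 n 1717
axis [0.6014 0.2268]
```

Call:
carry_out([
  [0,0.5,0,0,0.5],
  [0,0.45,0,0,0.5],
  [0,0,-0.6,0,0.5],
  [0,0,-0.6,0,0.5],
  [0,0,-0.6,0,0.5],
  [0,0,-0.3,0,0.5],
  [0,0,0,0,0.5],
  [0,0,0,0,0.5],
  [0,0,0,0,0.5],
])

```text
clock: 25.32
ee_pos: [0.6038, 0.1702, 0.2489]
tcp_rot: [0.002, 3.141, 0.0]
contact_force: [-0.4, 0.8, -1.9]
width: 0.0066
finger_force: 59.0
```

Run:
```python
from h import *
s=manip.state();zr=s["ee_pos"][2]-.006
fit((.6015,.2269),zr,away=-90,h=.003);axis((.6015,.2269),zr-.036,zr-.006,.058)
```

```text
scene [0.6014 0.2264] 280 rms 0.0026 z top 0.2429 slope [ 0.001 -0.   ]
side [0.6014 0.2269] 439 rms 0.0027 z top 0.2435 slope [-0.    -0.006]
25.4167 [0.6038 0.1703 0.2491] [2.000e-03 3.141e+00 0.000e+00] 0.0064 [-0.8  0.  -0.8]
scene half width mm 57.4 want 58.0 n 1614
side half width mm 58.4 want 58.0 n 2047
axis [0.6014 0.2269]
```

Aligned. Lowering the last ~11 mm in small steps.

Call:
carry_out([
  [0,0,-0.3,0,0.5],
  [0,0,-0.3,0,0.5],
  [0,0,-0.2,0,0.5],
  [0,0,-0.1,0,0.5],
  [0,0,-0.1,0,0.5],
  [0,0,0,0,0.5],
  [0,0,0,0,0.5],
])

```text
clock: 26.1
ee_pos: [0.6037, 0.1703, 0.2388]
tcp_rot: [-0.001, -3.142, 0.0]
contact_force: [0.1, 0.1, -1.3]
width: 0.0069
finger_force: 59.0
```

Call:
carry_out([
  [0,0,-0.1,0,0.5],
  [0,0,-0.1,0,0.5],
  [0,0,0,0,0.5],
  [0,0,0,0,0.5],
])

```text
clock: 26.43
ee_pos: [0.6038, 0.1703, 0.2371]
tcp_rot: [0.002, 3.141, 0.0]
contact_force: [-1.0, -0.1, 2.2]
width: 0.0064
finger_force: 59.4
```

Call:
carry_out([
  [0,0,0,0,1],
  [0,0,0,0,1.6],
  [0,0,0,0,2.5],
  [0,0,0,0,3.5],
  [0,0,0,0,3.5],
  [0,0,1,0,3.5],
  [0,0,2,0,3.5],
  [0,0,3,0,3.5],
  [0,-2,1,0,3.5],
  [0.1,-3.5,0,-4,3.5],
  [0.2,-3.6,0,-6,3.5],
  [0.2,-3.6,0,-6,3.5],
])

```text
clock: 27.43
ee_pos: [0.6088, 0.0423, 0.308]
tcp_rot: [0.444, 3.109, 0.0]
contact_force: [0.2, 0.1, 0.0]
width: 0.0353
finger_force: 0.0
```

Call:
carry_out([
  [0.2,-3.6,0,-6,5],
  [0.2,-3.6,0,-6,5],
  [0.2,-3.6,0,-6,5],
  [0.2,-3.6,0,-6,5],
  [0.2,-3.6,0,-6,5],
  [0.2,-3,-1.5,-6,5],
  [0.2,-2,-2,-6,5],
  [0.1,-0.5,-2,-3,5],
  [0,0,-1,0,5],
  [0,0,0,0,5],
  [0,0,0,0,5],
  [0,0,0,0,5],
])

```text
clock: 28.43
ee_pos: [0.6243, -0.1909, 0.2434]
tcp_rot: [1.591, 2.707, 0.001]
contact_force: [-0.6, -0.4, 0.1]
width: 0.0501
finger_force: 0.0
```

Run:
```python
from h import *
print("bean");fit((.6015,.227),.232,h=.003);axis((.6015,.227),.199,.227,.058)
im=manip.get_image("wrist");save(im,"pics/w5.png")
for n in("scene","side"):
    P=cloud(np.load(n+"5.npz")).reshape(-1,3)
    for lo in (.108,.114):
        T=P[(np.hypot(P[:,0]-.623,P[:,1]+.193)<.045)&(P[:,2]>lo)&(P[:,2]<.13)]
        c=T.mean(0);V=np.linalg.svd(T[:,:2]-c[:2],full_matrices=False)[2][0];q=(T[:,:2]-c[:2])@V
        mid=c[:2]+V*(q.min()+q.max())/2
        print(n,lo,len(T),'mid',mid.round(4),c.round(4),np.degrees(np.arctan2(V[1],V[0])).round(1),q.min().round(3),q.max().round(3))
ims={n:np.load(n+"5.npz") for n in("scene","side")}
axis((.624,-.193),.072,.088,.058,True,.064,ims)
```

```text
bean
scene [0.6019 0.2266] 320 rms 0.0025 z top 0.2318 slope [-0.004  0.002]
side [0.6016 0.2268] 535 rms 0.0025 z top 0.2317 slope [-0.003  0.002]
28.5333 [ 0.6244 -0.1911  0.2434] [1.592e+00 2.706e+00 1.000e-03] 0.0497 [ 0.5 -0.4  0.3]
scene half width mm 57.7 want 58.0 n 1591
side half width mm 58.2 want 58.0 n 1986
axis [0.6013 0.2269]
scene 0.108 46 mid [ 0.6228 -0.1959] [ 0.6208 -0.1919  0.1161] 116.2 -0.028 0.018
scene 0.114 36 mid [ 0.6233 -0.1968] [ 0.6225 -0.1953  0.1174] 116.6 -0.024 0.02
side 0.108 64 mid [ 0.6251 -0.1967] [ 0.6235 -0.1939  0.1154] 119.2 -0.034 0.027
side 0.114 42 mid [ 0.6251 -0.1976] [ 0.6246 -0.1967  0.1174] 118.4 -0.025 0.022
scene half width mm 56.4 want 58.0 n 573
side half width mm 56.9 want 58.0 n 617
axis [ 0.6249 -0.1991]
```

View pics/w5.png

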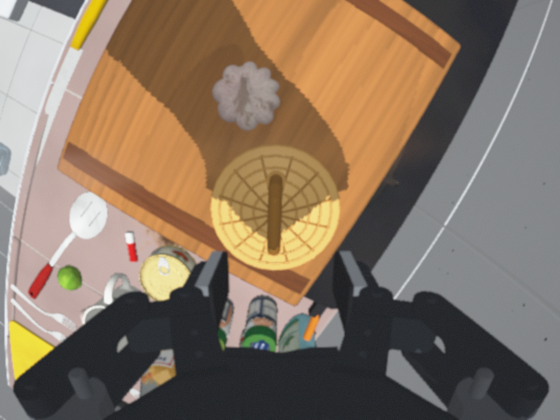

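The beans are nested (top .2318, coaxial). In the wrist view the lid is at (275,207) with its handle vertical from (275,177) to (275,252), perpendicular to the closing line. Shifting 9 mm in -y and descending.

Call:
carry_out([
  [0,-0.9,-1,0,5],
  [0,0,-2.5,0,5],
  [0,0,-2.5,0,5],
  [0,0,-2,0,5],
  [0,0,-1.5,0,5],
  [0,0,-0.5,0,5],
  [0,0,0,0,5],
  [0,0,0,0,5],
  [0,0,0,0,5],
])

```text
clock: 29.43
ee_pos: [0.6243, -0.2012, 0.1429]
tcp_rot: [1.595, 2.705, 0.0]
contact_force: [-0.2, -0.4, -0.1]
width: 0.0499
finger_force: 0.0
```

Run:
```python
from h import *
im=manip.get_image("wrist");save(im,"pics/w6.png")
```

```text
(no output)
```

View pics/w6.png

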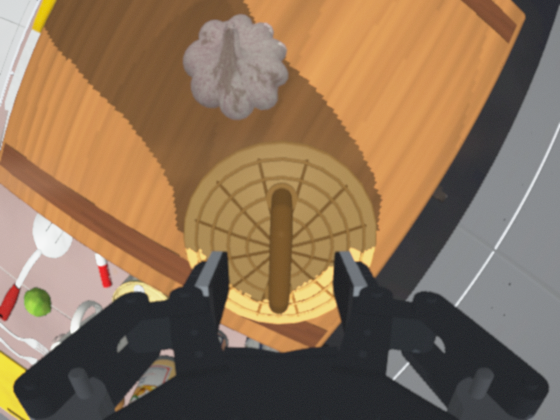

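The handle is centred between the fingers (column 281). Descending and gripping.

Call:
carry_out([
  [0,0,-1,0,5],
  [0,0,-0.7,0,4],
  [0,0,-0.4,0,3],
  [0,0,0,0,2],
  [0,0,0,0,1.2],
  [0,0,0,0,0.6],
  [0,0,0,0,0.6],
  [0,0,0,0,0.6],
  [0,0,0,0,0.6],
  [0,0,0,0,0.6],
])

```text
clock: 30.32
ee_pos: [0.6237, -0.2007, 0.1209]
tcp_rot: [1.596, 2.706, 0.0]
contact_force: [0.3, 0.7, -0.6]
width: 0.009
finger_force: 58.3
```

Call:
carry_out([
  [0,0,0.4,0,0.6],
  [0,0,0.8,0,0.6],
  [0,0,1.5,0,0.6],
  [0,0,2.2,0,0.6],
  [0,0,2.5,0,0.6],
  [0,0,2.5,0,0.6],
  [0,0,2.5,0,0.6],
  [0,0,2.5,0,0.6],
  [0,0,2,0,0.6],
  [0,0,1.5,0,0.6],
  [0,0,0.6,0,0.6],
  [0,0,0,0,0.6],
])

```text
clock: 31.32
ee_pos: [0.6243, -0.2009, 0.3128]
tcp_rot: [1.594, 2.703, 0.001]
contact_force: [-0.6, 0.5, -1.0]
width: 0.009
finger_force: 58.3
```

Call:
carry_out([
  [0,0,1,0,0.6],
  [-0.1,1,0,0,0.6],
  [-0.2,2,0,0,0.6],
  [-0.2,3,0,0,0.6],
  [-0.2,3.3,0,0,0.6],
  [-0.2,3.3,0,0,0.6],
  [-0.2,3.3,0,0,0.6],
  [-0.2,3.3,0,0,0.6],
  [-0.2,3.3,0,0,0.6],
  [-0.2,3.3,0,0,0.6],
  [-0.2,3.3,0,0,0.6],
  [-0.2,3.3,0,0,0.6],
])

```text
clock: 32.32
ee_pos: [0.6015, 0.1255, 0.3196]
tcp_rot: [-1.595, -2.705, 0.001]
contact_force: [1.0, -0.5, -1.6]
width: 0.0088
finger_force: 58.4
```

Call:
carry_out([
  [-0.2,3.3,0,0,0.6],
  [-0.1,3,0,0,0.6],
  [-0.1,2,0,0,0.6],
  [0,1,0,0,0.6],
  [0,0,0,0,0.6],
  [0,0,0,0,0.6],
  [0,0,0,0,0.6],
  [0,0,0,0,0.6],
])

```text
clock: 32.98
ee_pos: [0.5988, 0.2149, 0.3207]
tcp_rot: [1.598, 2.705, -0.001]
contact_force: [0.5, -0.0, -1.9]
width: 0.0089
finger_force: 58.4
```

Run:
```python
from h import *
s=manip.state();z=s["ee_pos"][2];print(s["ee_pos"],s["tcp_rot"],s["width"],s["contact_force"])
for n in("scene","side"):
    im=manip.get_image(n);save(im,f"pics/l_{n}.png");P=cloud(im).reshape(-1,3)
    px=im["pixels"].reshape(-1,3).astype(int)
    S=P[(np.hypot(P[:,0]-.6015,P[:,1]-.226)<.075)&(P[:,2]>.234)&(px[:,0]-px[:,2]>35)]
    print(n,np.histogram(S[:,2],np.arange(.234,.33,.004))[0])
zo=z-.060  # lid origin
axis((.6015,.2255),zo+.009,zo+.024,.058,True,.068)
axis((.6015,.2269),.199,.227,.058)
a=cv2.imread("pics/l_scene.png")[90:290,90:290];b=cv2.imread("pics/l_side.png")[90:290,140:340]
cv2.imwrite("pics/l.png",cv2.resize(np.hstack([a,b]),None,fx=2,fy=2))
```

```text
[0.5988413  0.21494695 0.32067777] [ 1.59793500e+00  2.70480557e+00 -5.50127087e-04] 0.00886539315547937 [ 0.50737313 -0.01407599 -1.89428232]
scene [  0   0   0   0   0   0   8   8  11 144 117 267 516 408  37  14  15  20
  14  20  17  14   0]
side [  0   0   0   0   0   0   0   1  10 149 164 244 700 591 112  21  23  25
  24  24  25  23   0]
scene half width mm 57.5 want 58.0 n 838
side half width mm 57.2 want 58.0 n 950
axis [0.6002 0.2152]
scene half width mm 57.6 want 58.0 n 1538
side half width mm 58.2 want 58.0 n 1946
axis [0.6013 0.2268]
```

View pics/l.png

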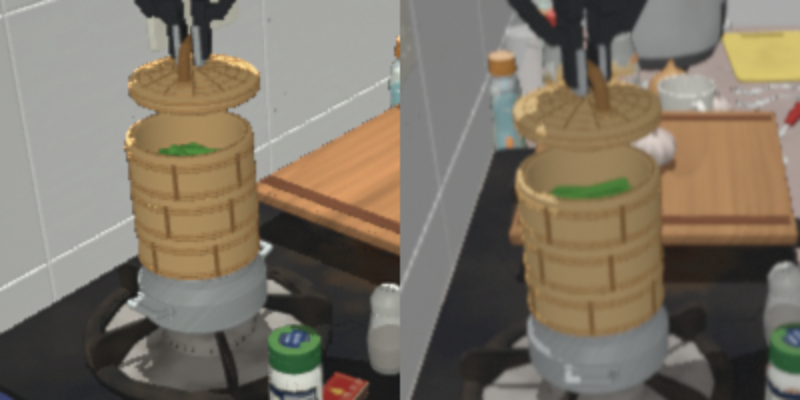

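The three baskets are stacked coaxially and the lid hangs level above them (scene (193,80), side (590,115)). It needs to move +1 mm in x and +11.6 mm in y. Shifting and lowering partway.

Call:
carry_out([
  [0.1,0.6,0,0,0.6],
  [0,0.6,0,0,0.6],
  [0,0,-0.6,0,0.6],
  [0,0,-0.8,0,0.6],
  [0,0,-0.6,0,0.6],
  [0,0,-0.3,0,0.6],
  [0,0,0,0,0.6],
  [0,0,0,0,0.6],
  [0,0,0,0,0.6],
])

```text
clock: 34.03
ee_pos: [0.5998, 0.2282, 0.298]
tcp_rot: [1.596, 2.706, 0.0]
contact_force: [-0.2, 1.0, -0.4]
width: 0.0091
finger_force: 58.4
```

Run:
```python
from h import *
s=manip.state();z=s["ee_pos"][2];zo=z-.060;print(s["ee_pos"])
axis((.6015,.2265),zo+.011,zo+.026,.058,True,.068)
```

```text
[0.59975808 0.2282347  0.2980238 ]
scene half width mm 57.5 want 58.0 n 1121
side half width mm 57.8 want 58.0 n 1357
axis [0.6017 0.2284]
```

Call:
carry_out([
  [0,-0.15,0,0,0.6],
  [0,0,-0.3,0,0.6],
  [0,0,-0.3,0,0.6],
  [0,0,-0.3,0,0.6],
  [0,0,-0.2,0,0.6],
  [0,0,-0.1,0,0.6],
  [0,0,0,0,0.6],
  [0,0,0,0,0.6],
  [0,0,0,0,0.6],
])

```text
clock: 34.88
ee_pos: [0.5997, 0.2268, 0.2859]
tcp_rot: [1.596, 2.706, 0.0]
contact_force: [-1.3, -0.2, -1.1]
width: 0.0092
finger_force: 58.4
```

Call:
carry_out([
  [0,0,-0.1,0,0.6],
  [0,0,-0.1,0,0.6],
  [0,0,0,0,0.6],
  [0,0,0,0,0.6],
])

```text
clock: 35.22
ee_pos: [0.5996, 0.2268, 0.2837]
tcp_rot: [-1.596, -2.706, 0.0]
contact_force: [0.0, -0.1, -2.0]
width: 0.0092
finger_force: 58.4
```

Call:
carry_out([
  [0,0,-0.1,0,0.6],
  [0,0,-0.1,0,0.6],
  [0,0,0,0,0.6],
  [0,0,0,0,0.6],
])

```text
clock: 35.55
ee_pos: [0.5997, 0.2268, 0.2818]
tcp_rot: [1.596, 2.706, 0.0]
contact_force: [1.2, -0.5, -1.6]
width: 0.0088
finger_force: 58.6
```

Call:
carry_out([
  [0,0,-0.1,0,0.6],
  [0,0,0,0,0.6],
  [0,0,0,0,0.6],
])

```text
clock: 35.8
ee_pos: [0.6, 0.2268, 0.2816]
tcp_rot: [1.595, 2.705, 0.001]
contact_force: [-1.1, -1.2, 4.5]
width: 0.0089
finger_force: 59.1
```

Run:
```python
from h import *
s=manip.state();z=s["ee_pos"][2];zo=.2235;print(s["ee_pos"],s["contact_force"])
axis((.6015,.2265),zo+.011,zo+.026,.058,True,.068)
for n in("scene","side"):
    P=cloud(manip.get_image(n)).reshape(-1,3)
    S=P[(np.hypot(P[:,0]-.6015,P[:,1]-.226)<.068)&(P[:,2]>.232)&(P[:,2]<.26)]
    print(n,np.histogram(S[:,2],np.arange(.232,.262,.002))[0])
    A=np.c_[S[:,:2]-[.6015,.2268],np.ones(len(S)),((S[:,:2]-[.6015,.2268])**2).sum(1)];print(np.linalg.lstsq(A,S[:,2],rcond=None)[0][:3].round(4))
```

```text
[0.60000297 0.22680621 0.2815544 ] [-1.08121493 -1.24439611  4.47513288]
scene half width mm 57.4 want 58.0 n 1226
side half width mm 58.2 want 58.0 n 1592
axis [0.6009 0.2277]
scene [ 71  88  54  55 123 215 302 257 233  93  11   8  12  14]
[ 0.0131 -0.0111  0.2533]
side [ 78 117  75  45 149 265 372 381 311 214  13   9  18  16]
[-0.0087 -0.0223  0.2539]
```

Contact (+6 N) and aligned within about 1 mm. Releasing and retreating.

Call:
carry_out([
  [0,0,0,0,1.2],
  [0,0,0,0,2],
  [0,0,0,0,3],
  [0,0,0,0,4],
  [0,0,0,0,5],
  [0,0,1,0,5],
  [0,0,2,0,5],
  [0,0,3,0,5],
  [-2,0,2,0,5],
  [-3,-2,0,0,5],
  [-3,-3,0,0,5],
  [-3,-3,0,0,5],
])

```text
clock: 37.0
ee_pos: [0.4896, 0.1476, 0.3614]
tcp_rot: [1.593, 2.706, 0.001]
contact_force: [-0.0, -1.9, 0.1]
width: 0.0498
finger_force: 0.0
```

Call:
carry_out([
  [-3,-3,0,0,5],
  [-3,-3,0,0,5],
  [-2,-3,0,0,5],
  [0,-3,0,0,5],
  [0,0,0,0,5],
  [0,0,0,0,5],
  [0,0,0,0,5],
  [0,0,0,0,5],
  [0,0,0,0,5],
])

```text
clock: 37.75
ee_pos: [0.412, 0.0298, 0.3608]
tcp_rot: [-1.594, -2.707, -0.0]
contact_force: [0.6, 0.7, -0.1]
width: 0.0503
finger_force: 0.0
```

Run:
```python
from h import *
for nm,z in(("potato",.0975),("carrot",.1395),("bean",.1815)):
    print(nm);axis((.6015,.2268),z+.018,z+.045,.058)
print("lid");axis((.6015,.2268),.2345,.2495,.058,True,.068)
for n in("scene","side"):
    im=manip.get_image(n);save(im,f"pics/f_{n}.png");P=cloud(im).reshape(-1,3);P0=cloud(np.load(n+".npz")).reshape(-1,3)
    S=P[(np.hypot(P[:,0]-.6015,P[:,1]-.226)<.04)&(P[:,2]>.27)];print(n,'handle top',S[:,2].max().round(4),S.mean(0).round(4))
    for k,c,r in(("garlic",(.553,-.116),.045),("shaker",(.423,.165),.03)):
        f=lambda Q:Q[(np.hypot(Q[:,0]-c[0],Q[:,1]-c[1])<r)&(Q[:,2]>.075)][:,:2].mean(0).round(3)
        print(k,f(P0),f(P))
a=cv2.imread("pics/f_scene.png");b=cv2.imread("pics/f_side.png")
cv2.imwrite("pics/f.png",np.hstack([a[60:340,60:410],b[60:340,120:470]]))
```

```text
potato
scene half width mm 57.4 want 58.0 n 766
side half width mm 58.4 want 58.0 n 908
axis [0.601  0.2272]
carrot
scene half width mm 58.3 want 58.0 n 810
side half width mm 57.9 want 58.0 n 993
axis [0.6017 0.2261]
bean
scene half width mm 57.5 want 58.0 n 856
side half width mm 58.4 want 58.0 n 1070
axis [0.6015 0.2262]
lid
scene half width mm 57.5 want 58.0 n 1242
side half width mm 57.9 want 58.0 n 1620
axis [0.6006 0.2279]
scene handle top 0.2815 [0.5961 0.2337 0.2768]
garlic [ 0.552 -0.112] [ 0.548 -0.111]
shaker [0.422 0.162] [0.422 0.162]
side handle top 0.2818 [0.599  0.2348 0.2771]
garlic [ 0.553 -0.109] [ 0.545 -0.112]
shaker [0.426 0.164] [0.426 0.163]
```

View pics/f.png

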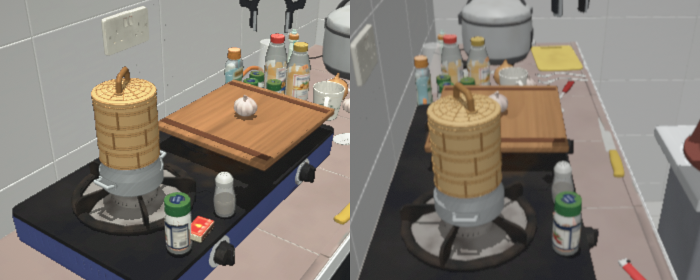

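The finished stack is straight and closed (scene (127,130), side (467,150)). The handle top measures .2815, exactly the nested value, and the garlic and shaker are in place. Handing in.

```bash
python3 -c "
from plant import manip
print(manip.hand_in())"
```

```text
the job is handed in; nothing more can be done
None
```

The steamer is built on the pot (potatoes, carrots, beans, lid) and handed in at about 38 s; my final measurements show every piece nested and centred within about 2 mm, and the garlic and shaker not visibly moved, but the hand-in returned no verdict.

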